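# Shut and hasp the larger tool chest

### The arm

A 6-joint arm with a two-finger parallel gripper is mounted at the origin on the work surface. World frame = base frame: x ahead of the robot, y to its left, z up, the work surface at z = 0. Lengths are in mm, angles in rad, forces in N, time in s.
With the tool pointing down it reaches from about 400 to 925 mm from the base axis. Payload 12.5 kg.
Tool frame: the origin (TCP) lies at the centre of the arm's flange, where the gripper is bolted on; the fingertips stand 190 mm ahead of it and the grasp point (between the pads) lies env.grip_point_offset ahead of it (env.grip_point_offset is the distance from the TCP to the grasp point, in mm); z points along the fingers, x is the direction in which the jaws open and shut, and the axes are right-handed (so a half turn about z gives the same grasp; the last joint's range is limited). The gripper opens to 95 mm and grips with 3 to 60 N. Pads are 20 mm wide; open, the fingers measure 119 mm over their backs; the gripper's body (75 mm by 180 mm) begins 59 mm behind the grasp point.
Start: joints at [-1.352, 0.491, 1.559, -0, 1.092, -0.106], TCP at [199.469, -592.315, 404.761] pointing down, gripper open.
Joint ranges: [-3.1, 3.1], [-0.84, 2.19], [0.05, 2.79], [-1.13, 4.28], [0.06, 2.93], [-2.69, 2.69]. Speed limits (rad/s): [2.22, 2.22, 2.79, 3.14, 3.14, 3.14].

### API

Orientations are given as [roll, pitch, yaw] about the fixed x, y, z axes, in that order (R = Rz(yaw) Ry(pitch) Rx(roll)).
In Python, from cell import state, read_camera, camera_model, job_done, env gives the robot as it stands.
- The arm moves only by the tool arm_command, never from a script. Its argument "steps" is a list of rows, each a list of 6 numbers: the shift along the tool's x, y, z in cm, then the turn, a rotation vector about the tool's x, y, z in degrees. In form: [[dx, dy, dz, rx, ry, rz], ...]. A call has 1 to 12 rows; each row is the pose to reach, as a shift and turn from the pose commanded when the call began, along the tool's axes at that moment; what a row does not reach only later rows make up. A row lasts 1/12 s, in which the tool goes at most 41.7 mm and 7.16 degrees, less where a joint would pass 70% of its speed; a pose out of reach is approached as far as the arm can. A call with a gripper value outside its range is refused whole. "jaw" is the finger opening in cm, from 0 to 9.51, set as the call begins (left out, the last holds). The fingers move at their own pace and stop on an object; the grip force is fixed at half the most. Time passes only in rows, so rows that repeat a pose let the fingers close. It gives the time, the measured TCP pose, the force and the opening at its end, in the units of the state.
- state(): the state, without advancing time (a new reading comes with each control period).
- read_camera(name): name is "scene" or "top" or "wrist"; returns the picture (420x560x3 uint8, red, green, blue); there is no depth.
- camera_model(name): a dict with "K" (3x3 intrinsics, pixels), "xyz" and "rotation" of the camera in the world. Camera axes: x right, y up, looking along -z (the intrinsics and any distortion apply to the point x, -y, -z); pixel columns grow to the right and rows downward; lengths in mm; the calibration is good to about 2 mm. A picture is of the moment at which its call begins: read the wrist's pose just before it. camera_model takes no time and is no camera call; for the wrist camera it gives the pose at the moment of the call.
- job_done(): hands the job in, once; it reports no verdict.
The state is a dict: "t": time; "joints": joint angles; "qvel": joint speeds; "tau": joint torques, N m; "eef_pos": TCP position; "tcp_rot": TCP orientation; "ft_force": force on the tool from outside, world axes, zero at the start; "moment": the same for the moment, N m; "opening": opening from 0.0 (shut) to 1.0 (fully open).
Only numpy, scipy, OpenCV 4.12 (cv2) and the standard library are available. Lean on these libraries where they do the work, as an engineer would, in place of code of your own. Each camera call takes 0.05 s, during which the arm holds its last target. There are 200 camera calls.

### The job

Press the lid of the larger of the two blue tool chests fully shut, then swing its steel hasp over so that it lies flat on the lid with the staple through its slot. Do not touch the smaller chest: it is still in use and stays as it is.

Things in the scene. Friction and masses are not known exactly. Their poses are not given: they have to be found in the camera images.
- large_chest_pin (a point): Middle of the hasp's hinge pin on the larger chest (blue steel, 220 mm deep in x, 300 wide in y, 120 high, fixed). Axes are the chest's: x to its far side, y across, z up. The pin runs along y, midway across, 22 in from the far edge, 6 above the flat top. The far 45 of the top is a fixed rail carrying the pin; the rest is the lid, hinged along the edge nearest the robot.
- large_chest_lid (a joint): Lid, rad: 0 shut, flush with the rail; grows as its far edge rises; starts 0.3-0.6. Stiff: stays where left, 1-3 N down shuts it. 173 mm long (x), 300 wide, 12 thick; hinge line at x -198, z -6 from the pin; shut, its free edge is at x -25 and its top at z -6. A steel staple (hoop 20 wide, 20 high, 6 wire) stands on it, when shut at x -52, y 0 from the pin.
- large_chest_hasp (a joint): Hasp, rad: flat steel strap 85 mm long from the pin, 40 wide, 4 thick, slot 16 long by 22 wide centred 52 from the pin. 0 = level over the lid, pointing to -x, 4 above it, staple through slot; 1.57 upright; more leans away over the far edge. Starts 1.6-2.1. Stiff: stays where left, 1-3 N swings it. Push or press it 8-42 from the pin or on the end tab (62-85).
- small_chest: The smaller chest, same make and colour, not to be touched: 170 mm deep (x), 190 wide (y), 90 high, fixed. Origin under its centre, axes as on the larger chest. Its lid is ajar (0.3-0.6 rad) and its hasp, the same size, pin 22 in from the far edge and 6 above the top, stands open too: its parts reach 185 above the bench.

How it is judged:
By the outcome, as a careful person would: the job done as asked, in the order asked, and still so for the second after the job is handed in, with the robot touching nothing.
It also fails if it takes over 38 s, if anything falls off the work surface, if the arm or the gripper's body presses on something with over 40 N, if the wrist force passes 120 N, or if a joint passes its speed limit or range.

## Working session

There is one attempt and no reset: what is moved stays moved. The work goes in short steps, Python scripts to look and compute and a tool call to move; the robot and the scene stay as the last step left them, time stands still between calls to the robot, and variables do not carry over. Pictures are saved under pics/ and viewed, about 8 in all and at most 12, crops included, and the job is handed in when it is done.

Besides the shell and the picture viewer there is one more tool, called as a command line: name --pt "numbers of a row" for each row, then --argument value for the rest. arm_command: Moves the arm, as the interface text tells. Its arguments: {"type":"object","properties":{"steps":{"type":"array"},"jaw":{"type":"number"}},"required":["steps"]}

```bash
ls; mkdir -p pics
python3 - <<'E'
from cell import *
import cv2
s=state();print(s)
for n in("scene","top"):
    im=read_camera(n);cv2.imwrite(f"pics/{n}0.png",im[:,:,::-1]);m=camera_model(n);print(n,m)
print(camera_model("wrist"),env.grip_point_offset)
E
```

```text
pics
{'t': 0.0, 'joints': array([-1.35162722e+00,  4.91540007e-01,  1.55942048e+00,  3.17889380e-06,
        1.09171077e+00, -1.05614090e-01]), 'qvel': array([ 5.17353194e-04, -6.46903003e-05,  1.61290211e-04,  7.29727628e-04,
       -3.22684538e-03, -2.67674733e-03]), 'tau': array([ 9.46956206e-04, -6.12639141e+01, -2.58182949e+01,  6.94249989e-02,
        4.82248224e-02, -7.15607302e-05]), 'eef_pos': array([ 199.44665461, -592.29201008,  404.18376559]), 'tcp_rot': array([-3.14147615e+00,  1.07229573e-03, -1.24601453e+00]), 'ft_force': array([-0.19779286,  0.19554348, -0.84904719]), 'moment': array([-0.01185207, -0.00788005, -0.01870878]), 'opening': 1.0007940577365522}
scene {'K': array([[496.84390965,   0.        , 278.70549629],
       [  0.        , 496.84390965, 204.5957735 ],
       [  0.        ,   0.        ,   1.        ]]), 'xyz': array([1052.04873561, -311.55866831, 1096.64765688]), 'rotation': array([0.5842044 , 0.00344498, 1.08236239])}
top {'K': array([[460.74613793,   0.        , 277.36975447],
       [  0.        , 460.74613793, 205.95755277],
       [  0.        ,   0.        ,   1.        ]]), 'xyz': array([ 383.35561512,  -14.33685156, 1128.31893695]), 'rotation': array([ 0.11281278, -0.00766333, -1.56723399])}
{'K': array([[290.13726961,   0.        , 280.63347387],
       [  0.        , 290.13726961, 207.86711404],
       [  0.        ,   0.        ,   1.        ]]), 'xyz': array([ 277.52709048, -566.28616423,  385.27328625]), 'rotation': array([-0.29341803,  0.00148454, -1.2459717 ])} 171.3
```

View pics/scene0.png

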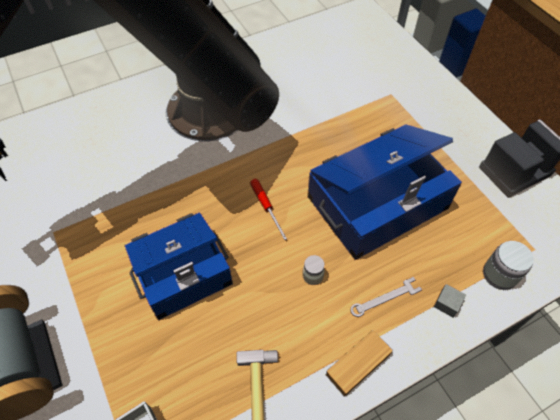

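View pics/top0.png

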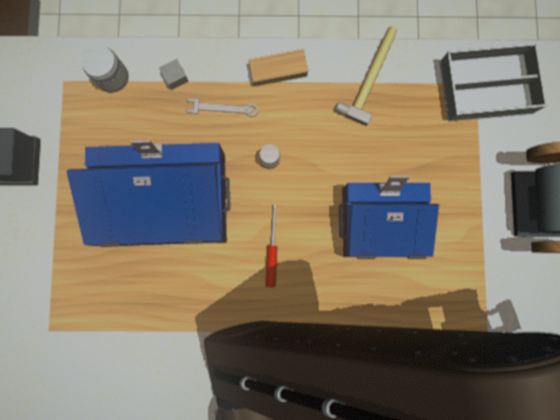

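The top view shows the large chest on the left: rail far corners near (86,149) and (220,144), hinge edge near (83,244)–(226,241), hasp near (148,150). The small chest is on the right, centred near (390,220). I'll magnify the large chest to get better corners.

```bash
cat > h.py <<'E'
import numpy as np,cv2
from scipy.spatial.transform import Rotation as R
from cell import *
def rot(e): return R.from_euler('xyz',e).as_matrix()
def ray(m,u,v):
    K=m['K'];d=np.array([(u-K[0,2])/K[0,0],-(v-K[1,2])/K[1,1],-1.]);return m['xyz'],rot(m['rotation'])@d
def onz(m,u,v,z):
    o,d=ray(m,u,v);return o+d*(z-o[2])/d[2]
def proj(m,p):
    c=rot(m['rotation']).T@(np.asarray(p,float)-m['xyz']);K=m['K'];return np.array([K[0,0]*c[0]/-c[2]+K[0,2],K[1,1]*c[1]/c[2]+K[1,2]])
def tri(m1,a,m2,b):
    o1,d1=ray(m1,*a);o2,d2=ray(m2,*b);s=np.linalg.lstsq(np.c_[d1,-d2],o2-o1,rcond=None)[0]
    p,q=o1+s[0]*d1,o2+s[1]*d2;return (p+q)/2,np.linalg.norm(p-q)
E
python3 - <<'E'
from h import *
a=cv2.imread('pics/top0.png')[130:260,55:245];b=cv2.imread('pics/scene0.png')[115:260,295:470]
a=cv2.resize(a,None,fx=4,fy=4,interpolation=2);b=cv2.resize(b,None,fx=4,fy=4,interpolation=2)
cv2.imwrite('pics/a.png',a);cv2.imwrite('pics/b.png',b)
t=camera_model('top')
for p in[(86,149),(220,144),(83,244),(226,241)]:print(p,onz(t,*p,120).round())
E
```

```text
(86, 149) [623. 405. 120.]
(220, 144) [636. 107. 120.]
(83, 244) [412. 401. 120.]
(226, 241) [420.  90. 120.]
```

View pics/a.png

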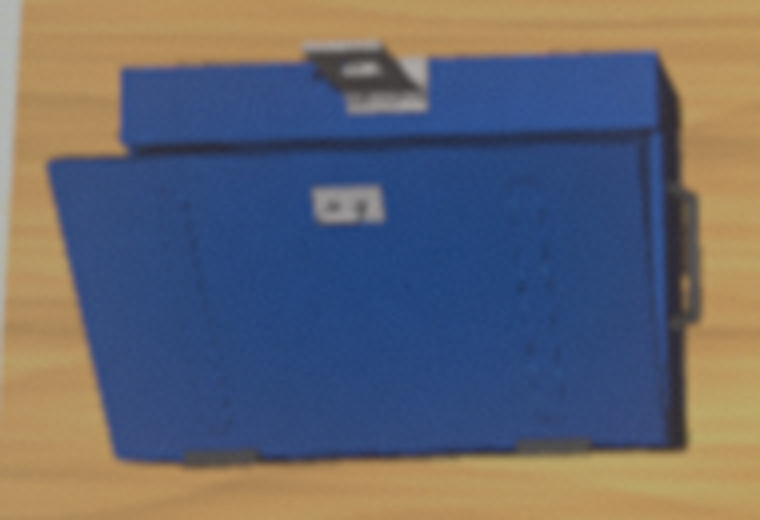

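View pics/b.png

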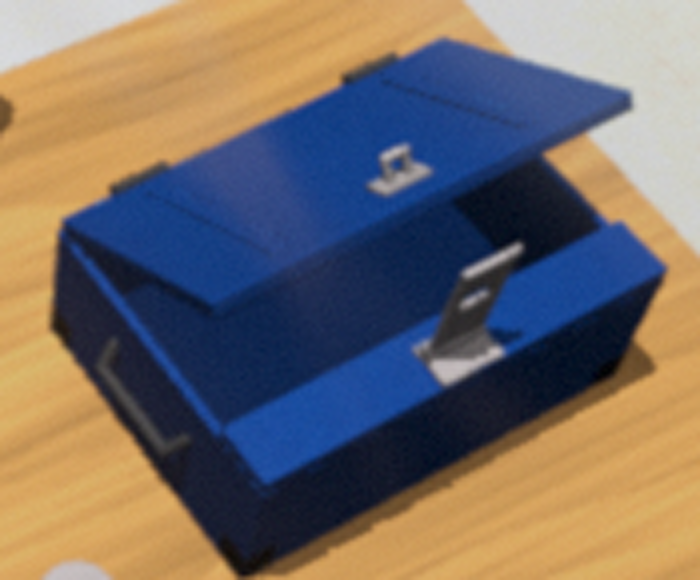

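The crops show the rail's far corners at top (85,147.5) and (219,143), scene (361,237) and (461,182.5). The lid's free corners are at scene (349,192) and (453,140), and the hasp tip is at scene (418,179.5), top about (140,141.5).

Run:
```python
from h import *
t=camera_model('top');s=camera_model('scene')
P={}
for n,a,b in[('farR',(219.25,143),(361.25,236.75)),('farL',(85.25,147.5),(461,182.5)),('lidL',(67,170),(453,140)),('lidR',(215,164.5),(348.75,192)),('hasp tip',(141,141.5),(418.25,179.5)),('hinge R',(222,241.75),(295+62/4,115+228/4))]:
    p,e=tri(t,a,s,b);P[n]=p;print(n,p.round(1),round(e,1))
R0,L0=onz(t,219.25,143,120),onz(t,85.25,147.5,120);print(R0,L0,np.linalg.norm(R0-L0))
R1,L1=onz(s,361.25,236.75,120),onz(s,461,182.5,120);print(R1,L1,np.linalg.norm(R1-L1))
r=(R0+R1)/2;l=(L0+L1)/2;y=(l-r);y/=np.linalg.norm(y);x=np.array([y[1],-y[0],0]);pin=(r+l)/2-22*x+[0,0,6]
print('x',x,'yaw',np.arctan2(x[1],x[0]),'pin',pin)
for n in('lidL','lidR','hasp tip'):
    d=P[n]-pin;q=np.array([d@x,d@y,d[2]]);print(n,q.round(1),'lid ang',np.arctan2(q[2]+6,q[0]+198),'hasp',np.arctan2(q[2],-q[0]))
for q in[(22,150,-6),(22,-150,-6),(-198,150,-6),(-198,-150,-6)]:
    p=pin+q[0]*x+q[1]*y+[0,0,q[2]];print(q,proj(t,p).round(1),proj(s,p).round(1))
```

```text
farR [641.5 112.  113.9] 5.5
farL [629.  410.8 114.2] 3.3
lidL [560.8 408.7 202.7] 3.7
lidR [573.3 108.8 207.3] 6.3
hasp tip [619.4 259.6 211.3] 6.8
hinge R [421.  104.7 104.9] 9.2
[638.65194334 108.74394593 120.        ] [626.76461402 406.73934136 120.        ] 298.2323998028998
[644.9453918  112.05760729 120.        ] [631.77030497 408.38623503 120.        ] 296.6213723427238
x [0.99911205 0.04213217 0.        ] yaw 0.04214464674413135 pin [613.55259852 258.05487462 126.        ]
lidL [-46.4 152.7  76.7] lid ang 0.49939163579964413 hasp 1.0271268853879978
lidR [ -46.5 -147.4   81.3] lid ang 0.5228833554498751 hasp 1.0513358969898283
hasp tip [ 5.9  1.3 85.3] lid ang 0.42111892367632936 hasp 1.6403156345027539
(22, 150, -6) [ 84.4 146.4] [460.5 181.7]
(22, -150, -6) [219.1 141.6] [359.4 236.2]
(-198, 150, -6) [ 83.5 245.4] [403.7 123.6]
(-198, -150, -6) [221.6 240.1] [307.5 169.6]
```

```bash
cat >> h.py <<'E'
PIN=np.array([613.5,258,126]);YAW=.042
X=np.array([np.cos(YAW),np.sin(YAW),0]);Y=np.array([-X[1],X[0],0])
def rows(pts,base=None,baser=None):
    "pts: world TCP points, tool down with jaws along chest y -> rows in cm/deg from base pose"
    s=state();b=s['eef_pos'] if base is None else np.array(base);r=rot(s['tcp_rot'] if baser is None else baser)
    T=rot([np.pi,0,YAW-np.pi/2])
    for p in pts: print(p.round(1),np.r_[r.T@(p-b)/10,R.from_matrix(r.T@T).as_rotvec(degrees=True)].round(2).tolist())
def tip(x,y,z): return PIN+x*X+y*Y+[0,0,z+190]   # chest axes from pin, fingertip
E
python3 - <<'E'
from h import *
rows([np.array([220,-560,465]),np.array([480,-200,465]),tip(-60,-80,144),tip(-60,-80,90)],base=[199.469,-592.315,404.761])
E
```

```text
[ 220 -560  465] [-2.41, -2.98, -6.02, 0.0, 0.06, 16.21]
[ 480 -200  465] [-28.23, -39.11, -5.99, 0.0, 0.06, 16.21]
[556.9 175.6 460. ] [-61.37, -58.38, -5.46, 0.0, 0.06, 16.21]
[556.9 175.6 406. ] [-61.36, -58.38, -0.06, 0.0, 0.06, 16.21]
```

arm_command --pt "-1.2 -1.5 -4 0 0 5" --pt "-2.4 -3 -6 0 0 10" --pt "-5 -6 -6 0 0 16.2" --pt "-7.5 -9.5 -6 0 0 16.2" --pt "-10 -13 -6 0 0 16.2" --pt "-12.4 -16.4 -6 0 0 16.2" --pt "-14.8 -19.8 -6 0 0 16.2" --pt "-17.2 -23.2 -6 0 0 16.2" --pt "-19.6 -26.6 -6 0 0 16.2" --pt "-22 -30 -6 0 0 16.2" --pt "-24.4 -33.4 -6 0 0 16.2" --pt "-28.2 -39.1 -6 0 0 16.2" --jaw 0

```text
t: 1.1
eef_pos: [462.9, -221.4, 464.7]
tcp_rot: [3.141, 0.0, -1.529]
ft_force: [1.5, -0.8, -1.6]
opening: 0.216
```

Run:
```python
from h import *
s=state();print(s['t'],s['eef_pos'],s['tcp_rot'])
rows([tip(-60,-80,144),tip(-60,-80,90)])
```

```text
1.1 [ 462.86380116 -221.41727895  464.72239203] [ 3.14145088e+00  3.63813239e-06 -1.52878791e+00]
[556.9 175.6 460. ] [-39.27, -11.06, 0.47, 0.01, 0.0, 0.0]
[556.9 175.6 406. ] [-39.27, -11.06, 5.87, 0.01, 0.0, 0.0]
```

arm_command --pt "-3.5 -1 0 0 0 0" --pt "-7 -2 0 0 0 0" --pt "-10.5 -3 0 0 0 0" --pt "-14 -4 0 0 0 0" --pt "-17.5 -5 0 0 0 0" --pt "-21 -6 0 0 0 0" --pt "-24.5 -7 0 0 0 0" --pt "-28 -8 0 0 0 0" --pt "-31.5 -9 0 0 0 0" --pt "-34 -10 0 0 0 0" --pt "-36.5 -10 0 0 0 0" --pt "-37.5 -10 0 0 0 0"

```text
t: 2.1
eef_pos: [546.3, 158.1, 464.1]
tcp_rot: [3.141, 0.0, -1.527]
ft_force: [0.6, -0.1, 0.5]
opening: 0.004
```

arm_command --pt "0 0 0 0 0 0" --pt "0 0 0 0 0 0"

```text
t: 2.27
eef_pos: [546.2, 155.2, 464.5]
tcp_rot: [3.141, -0.0, -1.528]
ft_force: [0.1, -0.1, -0.3]
opening: 0.006
```

Run:
```python
from h import *
s=state();print(s['t'],s['eef_pos'],s['tcp_rot'],s['ft_force'])
im=read_camera('wrist');m=camera_model('wrist');print(m['xyz'],m['rotation']);cv2.imwrite('pics/w1.png',im[:,:,::-1])
rows([tip(-60,-80,144),tip(-60,-80,90)])
for q in[(0,0,0),(22,150,-6),(22,-150,-6),(-23,150,-6),(-23,-150,-6)]:print(q,proj(m,PIN+q[0]*X+q[1]*Y+[0,0,q[2]]).round(1))
```

```text
2.2667 [546.17022788 155.2456857  464.46238241] [ 3.14100984e+00 -4.27510746e-04 -1.52781595e+00] [ 0.09200686 -0.10840594 -0.32058148]
[628.5453858  157.79502236 445.6183377 ] [-2.94024181e-01  4.24263738e-04 -1.52884715e+00]
[556.9 175.6 460. ] [-2.04, -1.15, 0.46, 0.02, -0.02, -0.01]
[556.9 175.6 406. ] [-2.05, -1.15, 5.86, 0.02, -0.02, -0.01]
(0, 0, 0) [186.2 130.6]
(22, 150, -6) [ 44.9 109. ]
(22, -150, -6) [327.1 109. ]
(-23, 150, -6) [ 54.5 151.9]
(-23, -150, -6) [325.2 151.9]
```

View pics/w1.png

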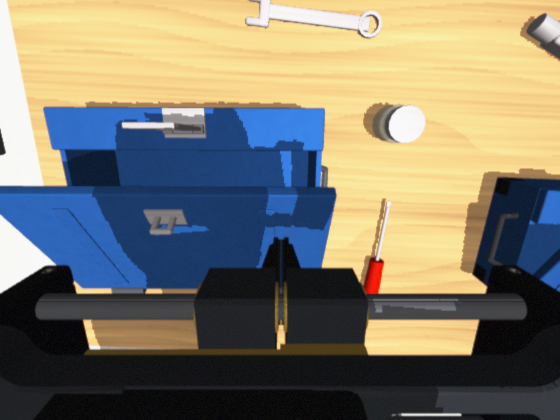

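Rail corners appear at (46,108) and (324,108), against predicted (45,109) and (327,109), so the pose estimate is good to about 2 mm. Next I press the lid.

arm_command --pt "-1 -0.4 1 0 0 0" --pt "-2 -0.7 3.5 0 0 0" --pt "-2 -0.7 6 0 0 0" --pt "-2 -0.7 8 0 0 0" --pt "-2 -0.7 9.2 0 0 0" --pt "-2 -0.7 10.2 0 0 0" --pt "-2 -0.7 11.2 0 0 0" --pt "-2 -0.7 12.2 0 0 0" --pt "-2 -0.7 13.2 0 0 0" --pt "-2 -0.7 14.0 0 0 0" --pt "-2 -0.7 14.6 0 0 0" --pt "-2 -0.7 15.0 0 0 0"

```text
t: 3.32
eef_pos: [552.5, 175.7, 314.0]
tcp_rot: [3.141, -0.0, -1.529]
ft_force: [0.2, -0.4, 1.8]
opening: 0.007
```

arm_command --pt "0 0 0.2 0 0 0" --pt "0 0 0.3 0 0 0" --pt "0 0 0.3 0 0 0"

```text
t: 3.57
eef_pos: [552.4, 175.7, 311.7]
tcp_rot: [3.141, -0.0, -1.529]
ft_force: [1.0, -0.4, 0.4]
opening: 0.006
```

arm_command --pt "0 0 0.1 0 0 0" --pt "0 0 0.15 0 0 0" --pt "0 0 0.15 0 0 0"

```text
t: 3.82
eef_pos: [552.4, 175.7, 310.4]
tcp_rot: [-3.141, -0.0, -1.529]
ft_force: [-1.3, -0.4, 1.3]
opening: 0.006
```

arm_command --pt "0 0 0.1 0 0 0" --pt "0 0 0.2 0 0 0" --pt "0 0 0.2 0 0 0"

```text
t: 4.07
eef_pos: [552.3, 175.7, 310.2]
tcp_rot: [-3.14, 0.0, -1.529]
ft_force: [-7.1, -1.7, 21.7]
opening: 0.007
```

Force rose to 22 N at lid height 120, so the lid is shut. I'll raise the tool and go to the far side of the hasp.

Run:
```python
from h import *
rows([tip(-65,-80,134),tip(50,0,134),tip(50,0,62)])
```

```text
[551.9 175.3 450. ] [0.04, 0.02, -13.98, -0.08, 0.0, 0.01]
[663.5 260.1 450. ] [-7.96, -11.48, -13.96, -0.08, 0.0, 0.01]
[663.5 260.1 378. ] [-7.96, -11.47, -6.76, -0.08, 0.0, 0.01]
```

arm_command --pt "0 0 -3 0 0 0" --pt "0 0 -7 0 0 0" --pt "0 0 -11 0 0 0" --pt "0 0 -14 0 0 0" --pt "-1 -1 -14 0 0 0" --pt "-3 -4 -14 0 0 0" --pt "-5 -7 -14 0 0 0" --pt "-7 -10 -14 0 0 0" --pt "-8 -11.5 -14 0 0 0" --pt "-8 -11.5 -14 0 0 0" --pt "-8 -11.5 -14 0 0 0"

```text
t: 4.98
eef_pos: [664.3, 260.9, 447.1]
tcp_rot: [3.14, -0.0, -1.528]
ft_force: [-0.1, -0.2, 0.0]
opening: 0.003
```

Run:
```python
from h import *
s=state();print(s['t'],s['eef_pos'],s['tcp_rot'],s['ft_force'])
im=read_camera('scene');cv2.imwrite('pics/s2.png',cv2.resize(im[100:270,290:480,::-1],None,fx=4,fy=3.5,interpolation=2))
rows([tip(50,0,62),tip(25,0,62)])
```

```text
4.9833 [664.28703147 260.90187353 447.08111038] [ 3.14024613e+00 -4.80013902e-04 -1.52816657e+00] [-0.13065209 -0.22462979  0.01141421]
[663.5 260.1 378. ] [0.03, 0.03, 6.96, 0.06, -0.02, 0.02]
[638.5 259.  378. ] [0.03, 2.53, 6.96, 0.06, -0.02, 0.02]
```

View pics/s2.png

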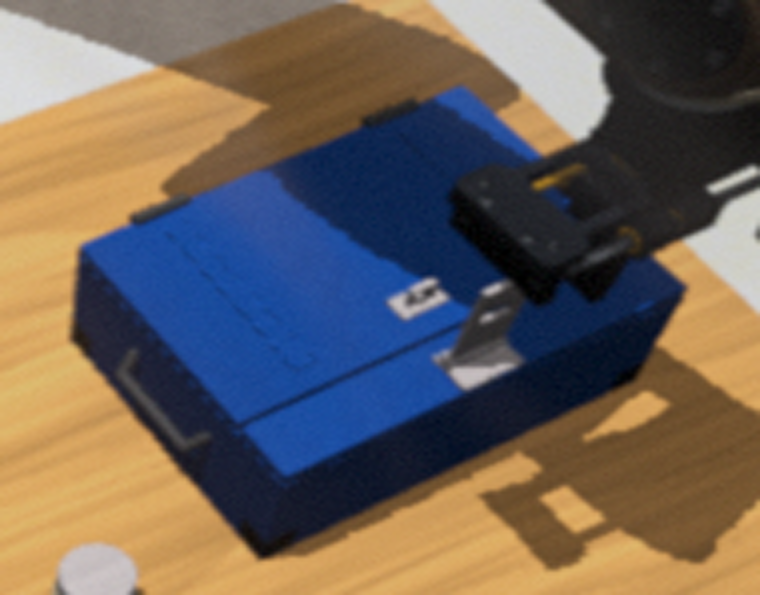

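Lid shut flush (seam at about (340,375) in the crop), hasp upright at about (485,330). I go down on its far side.

arm_command --pt "0 0 2 0 0 0" --pt "0 0 4.5 0 0 0" --pt "0 0 6.3 0 0 0" --pt "0 0.5 6.3 0 0 0" --pt "0 1.5 6.3 0 0 0" --pt "0 2.5 6.3 0 0 0" --pt "0 3.3 6.2 0 0 0" --pt "0 3.9 6.1 0 0 0" --pt "0 4.5 6.1 0 0 0" --pt "0 5.2 6.3 0 0 0" --pt "0 5.9 6.5 0 0 0" --pt "0 6.4 6.6 0 0 0"

```text
t: 6.03
eef_pos: [599.2, 257.7, 382.0]
tcp_rot: [3.141, -0.0, -1.529]
ft_force: [1.4, -0.2, -0.2]
opening: 0.003
```

arm_command --pt "0 0.6 0.3 0 0 0" --pt "0 1.2 0.6 0 0 0" --pt "0 1.8 1.0 0 0 0" --pt "0 2.3 1.5 0 0 0" --pt "0 2.8 2.0 0 0 0" --pt "0 3.3 2.5 0 0 0" --pt "0 3.6 3.0 0 0 0" --pt "0 3.8 3.4 0 0 0"

```text
t: 6.7
eef_pos: [561.7, 256.2, 347.5]
tcp_rot: [3.141, -0.0, -1.529]
ft_force: [-0.2, -0.1, 1.3]
opening: 0.006
```

Run:
```python
from h import *
s=state();d=s['eef_pos']-PIN-[0,0,190];print(s['t'],'tip in chest',d@X,d@Y,d[2],s['ft_force'])
im=read_camera('scene');cv2.imwrite('pics/s3.png',cv2.resize(im[100:270,290:480,::-1],None,fx=4,fy=3.5,interpolation=2))
```

```text
6.7 tip in chest -51.87392669677611 0.36049351670314495 31.474092656351786 [-0.15119642 -0.11209879  1.33431667]
```

View pics/s3.png

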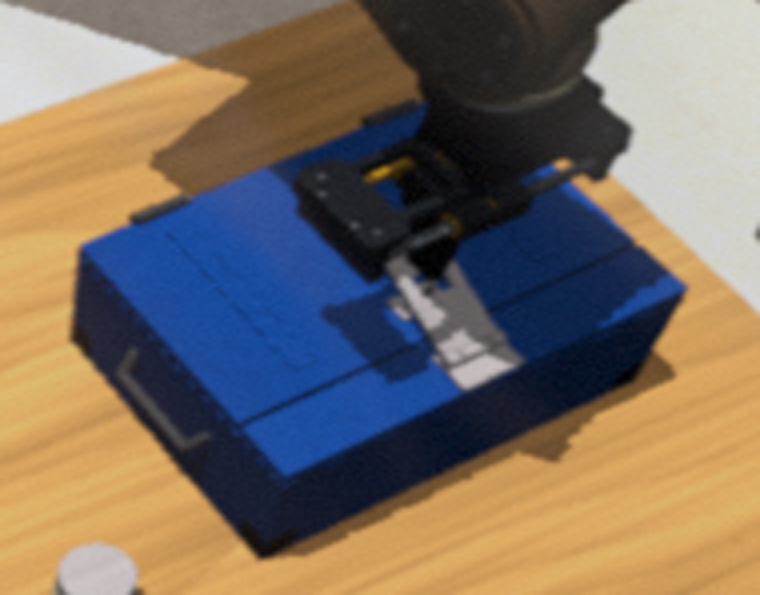

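The hasp has swung to about 0.45 rad, lying under the fingertip near (430,290). I'll lift, shift to the end tab and press straight down.

arm_command --pt "0 0 -1.5 0 0 0" --pt "0 0 -2.5 0 0 0" --pt "0 1.2 -2.5 0 0 0" --pt "0 2.3 -2.5 0 0 0" --pt "0 2.3 -2.0 0 0 0" --pt "0 2.3 -1 0 0 0" --pt "0 2.3 0 0 0 0" --pt "0 2.3 0.8 0 0 0" --pt "0 2.3 1.6 0 0 0" --pt "0 2.3 2.2 0 0 0" --pt "0 2.3 2.6 0 0 0" --pt "0 2.3 2.8 0 0 0"

```text
t: 7.75
eef_pos: [539.3, 255.2, 319.3]
tcp_rot: [3.141, -0.0, -1.529]
ft_force: [0.2, 0.1, 0.5]
opening: 0.004
```

arm_command --pt "0 0 0.05 0 0 0" --pt "0 0 0.1 0 0 0" --pt "0 0 0.1 0 0 0"

```text
t: 8.0
eef_pos: [539.2, 255.2, 319.4]
tcp_rot: [-3.141, 0.0, -1.529]
ft_force: [0.6, 0.9, 0.3]
opening: 0.002
```

arm_command --pt "0 0 0.1 0 0 0" --pt "0 0 0.2 0 0 0" --pt "0 0 0.2 0 0 0"

```text
t: 8.25
eef_pos: [539.1, 255.2, 318.2]
tcp_rot: [-3.14, 0.0, -1.529]
ft_force: [-1.3, -0.4, 7.3]
opening: 0.008
```

arm_command --pt "0 0 0.1 0 0 0" --pt "0 0 0.15 0 0 0" --pt "0 0 0.15 0 0 0"

```text
t: 8.5
eef_pos: [539.0, 255.3, 317.9]
tcp_rot: [-3.139, 0.0, -1.529]
ft_force: [-5.7, -2.7, 19.1]
opening: 0.003
```

It stops at tip height pin +1.9 with 19 N, which is the hasp's top face when level. I'll back off straight up and check.

arm_command --pt "0 0 -1 0 0 0" --pt "0 0 -4 0 0 0" --pt "0 0 -8 0 0 0" --pt "0 0 -12 0 0 0" --pt "0 0 -15 0 0 0" --pt "2 2 -17 0 0 0" --pt "5 4 -17 0 0 0" --pt "8 6 -17 0 0 0" --pt "10 8 -17 0 0 0" --pt "11 9 -17 0 0 0" --pt "11 9 -17 0 0 0" --pt "11 9 -17 0 0 0"

```text
t: 9.5
eef_pos: [453.7, 141.3, 486.4]
tcp_rot: [-3.14, 0.0, -1.53]
ft_force: [0.7, -0.5, -0.3]
opening: 0.005
```

Run:
```python
from h import *
s=state();print(s['t'],s['eef_pos'],s['ft_force'])
im=read_camera('scene');cv2.imwrite('pics/s4.png',cv2.resize(im[100:270,290:480,::-1],None,fx=4,fy=3.5,interpolation=2))
w=read_camera('wrist');cv2.imwrite('pics/w4.png',w[:,:,::-1])
m=camera_model('scene')
for q in[(-85,20,2),(-85,-20,2),(-52,0,14)]:
    p=proj(m,PIN+q[0]*X+q[1]*Y+[0,0,q[2]]);print(q,(p-[290,100])*[4,3.5])
a=cv2.imread('pics/scene0.png')[200:330,115:245];d=np.abs(a.astype(int)-im[200:330,115:245,::-1]).max(2);print('small chest changed px',(d>40).sum())
```

```text
9.5 [453.71128242 141.29256603 486.42092131] [ 0.72380766 -0.4847848  -0.34603866]
(-85, 20, 2) [404.52917898 248.86094312]
(-85, -20, 2) [351.67172254 272.27501193]
(-52, 0, 14) [415.41888358 283.34479169]
small chest changed px 1367
```

View pics/s4.png

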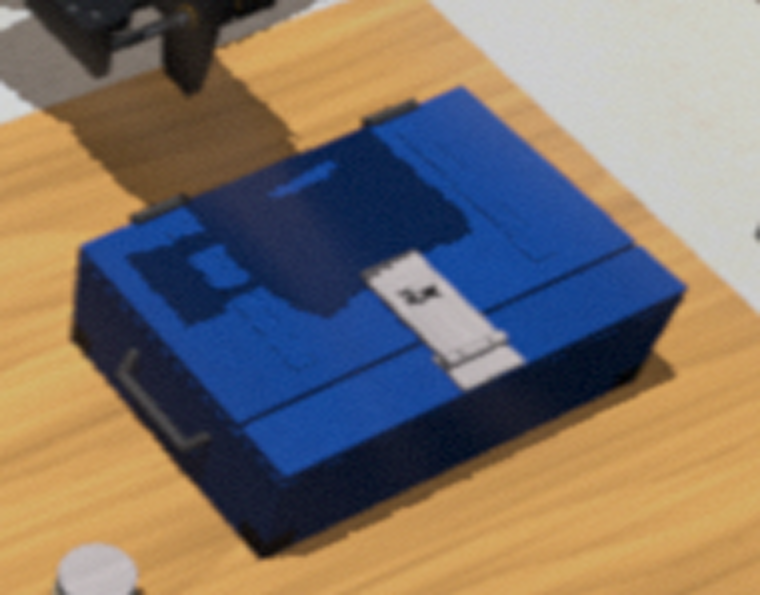

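View pics/w4.png

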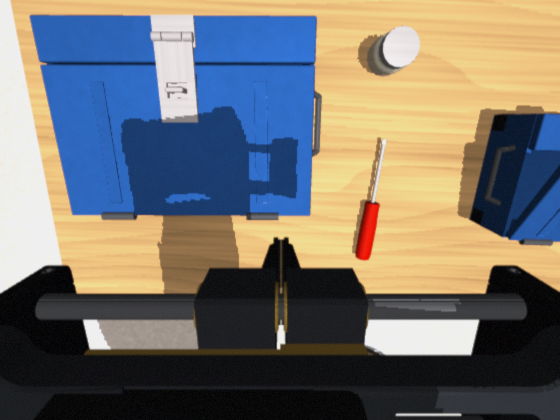

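The hasp lies flat: its end is at (363,272)–(410,250) in the crop, against predicted (352,272)–(405,249). The staple shows in its slot at about (420,293), and the lid seam is closed. The pixel changes around the small chest are probably the arm's shadow moving; no contact forces were seen near it.

```bash
python3 -c "
from cell import *
job_done();print(state()['t'])"
```

```text
the job is handed in; nothing more can be done
the job is handed in; nothing more can be done
```

The larger chest's lid is pressed fully shut and its hasp is swung over, flat on the lid with the staple through the slot. I handed the job in at about 9.6 s of the 38 s allowed.

- **Lid:** I pressed it down beside the staple until the fingertips stopped at the shut height of 120 mm, with 22 N on the wrist. The later pictures show the seam with the rail closed and level.
- **Hasp:** I pushed it over from its far side, then pressed its end tab down until it stopped. The fingertips were then 1.9 mm above the pin height (about 2 mm expected), with 19 N on the wrist. The scene and wrist pictures show it flat with the staple in the slot. Its end is within about 2–3 pixels of where I predicted.
- **Robot:** it was clear of everything at hand-in, with only sensor noise in the force reading.
- **Smaller chest:** nothing was commanded near it except one pass about 80 mm above its highest part. My before/after image check there failed to settle it: 1367 pixels changed. I put that down to the arm's shadow moving, since no contact force showed after that pass, but I did not confirm it with a closer look.

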